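# Shim the rocking dental surveyor with a wedge

### The arm

A 6-joint arm with a two-finger parallel gripper is mounted at the origin on the work surface. World frame = base frame: x ahead of the robot, y to its left, z up, the work surface at z = 0. Lengths are in m, angles in rad, forces in N, time in s.
With the tool pointing down it reaches from about 0.3 to 0.875 m from the base axis. Payload 4.2 kg.
Tool frame: the origin (TCP) lies midway between the tips of the shut fingers; the grasp point (between the pads) lies 19 mm behind it; z points along the fingers, y is the direction in which the jaws open and shut (so a half turn about z gives the same grasp; the last joint's range is limited). The gripper opens to 85 mm and grips with 20 to 120 N. Pads are 22 mm wide; open, the fingers measure 114 mm over their backs; the gripper's body (76 mm by 85 mm) begins 54 mm behind the grasp point. The pads swing forward as they close: fully open they stand 13 mm farther back than shut.
Start: joints at [1.323, 0.32, 1.565, -0, 1.257, -0.02], TCP at [0.13, 0.56, 0.231] pointing down, gripper open.
Joint ranges: [-3.11, 3.11], [-0.84, 2.01], [0.21, 2.61], [-1.34, 4.49], [0.05, 2.63], [-2.56, 2.56]. Speed limits (rad/s): [2.57, 2.57, 3.14, 3.14, 3.14, 3.14].

### API

Orientations are given as a rotation vector (axis times angle).
In Python, from rig import get_state, get_image, camera_model, job_done gives the robot as it stands.
- The arm moves only by the tool step_arm, never from a script. Its argument "targets" is a list of rows, each an object of numbers: "rx", "ry", "rz": the turn, a rotation vector about the tool's x, y, z in rad; "dx", "dy", "dz": the shift along the tool's x, y, z in mm; "grip": the finger opening in mm, from 0 to 85.4. A call has 1 to 12 rows; each row shifts and turns the commanded pose from where the row before left it, along the tool's axes as they then stand; what a row does not reach is not made up. A row lasts 1/12 s, in which the tool goes at most 41.7 mm and 7.16 degrees, less where a joint would pass 70% of its speed; a pose out of reach is approached as far as the arm can. A call is refused whole if a number of a shift passes 41.7 or a number of a turn 0.125, either way. A call with a gripper value outside its range is refused whole. The fingers move at their own pace and stop on an object; "force" is the grip in N (left out, the last holds). Time passes only in rows, so rows that do not move let the fingers close. It gives the time, the measured TCP pose, the force and the opening at its end, in the units of the state.
- get_state(): the state, without advancing time (a new reading comes with each control period).
- get_image(name): name is "scene" or "top" or "wrist"; returns the picture (480x640x3 uint8, blue, green, red); there is no depth.
- camera_model(name): a dict with "intrinsics" (3x3 intrinsics, pixels), "rvec" (rotation vector, rad) and "tvec" (3), from world to camera coordinates, as OpenCV has them; the wrist camera has in their place "tool_from_camera" (4x4, takes a point from camera to tool coordinates, whose origin is the TCP and whose axes are the flange's). Camera axes: x right, y down, z forward; pixel columns grow to the right and rows downward; lengths in m; the calibration is good to about 2 mm. The wrist camera is an equidistant fisheye: a pixel r from the principal point sees the ray r / f radians off the axis. A picture is of the moment at which its call begins: read the wrist's pose just before it. camera_model takes no time and is no camera call.
- job_done(): hands the job in, once; it reports no verdict.
The state is a dict: "t": time; "q": joint angles; "qd": joint speeds; "effort": joint torques, N m; "position": TCP position; "tool_rot": TCP orientation; "ft_force": force on the tool from outside, world axes, zero at the start; "ft_torque": the same for the moment, N m; "gripper_width": opening from 0.0 (shut) to 1.0 (fully open).
Only numpy, scipy, OpenCV 4.12 (cv2) and the standard library are available. Lean on these libraries where they do the work, as an engineer would, in place of code of your own. Each camera call takes 0.05 s, during which the arm holds its last target.

### The job

The white dental surveyor rocks because the foot under its blue-dotted corner is too short. With the fingertips push the yellow wedge along the table, thin end first, under that foot until it is snug and bears on the foot with the surveyor level, then press down firmly on the blue dot to check that the corner no longer gives. Pick nothing up, and leave the surveyor standing where it is and the other things alone.

Things in the scene. Friction and masses are not known exactly. Their poses are not given: they have to be found in the camera images.
- stand: white dental surveyor, 1 to 1.4 kg, loose: base plate 170 (x) x 200 (y) mm, underside 18 mm and top 32 mm above the table, on four rubber feet 22 mm across at x = +-67, y = +-82 mm. Level on three of them until the short-footed (+x, +y) corner is pressed with about 2 N: it then rocks down by some 4 degrees. Origin on the work surface under the plate's centre; z up
- short_foot: the foot at the surveyor's (+67, +82) mm corner, 7 mm too short: a rubber disc 22 mm across; origin at the centre of its flat lower face, which hovers 7 mm above the table, 18 mm in from the plate's +y edge; axes as the surveyor's
- blue_dot (a point): blue dot 18 mm across on top of the base plate, 32 mm above the table, straight above the short foot: the spot to press
- spindle_top (a point): top of the surveyor's spindle, 203 mm above the table, at its (-12, -16) mm; an arm joins it to a steel column at (-50, -60) mm. Keep clear of these
- wedge: yellow plastic wedge, about 60 g, loose: 90 mm long (its x), 46 mm wide (its y), flat underside, 2 mm thick at the thin end (+x) rising evenly to 18 mm at the upright flat back face (-x). Friction about 0.6. Origin at the centre of its underside. It starts on the surveyor's +y side, thin end 15 to 65 mm from the foot's edge, pointing roughly along the surveyor's -y at the foot
- wedge_tip (a point): middle of the lower edge of the wedge's thin end. The wedge first touches the foot's near edge when the tip is 17 mm past the foot's centre; a few mm further makes it snug and pushing gets stiff (over 2 N, where sliding it freely takes under 1 N); beyond about 5 N the whole surveyor slides along instead
- wedge_back (a point): middle of the lower edge of the wedge's back face, the face to push on
- cast_yellow: yellow plaster dental cast, horseshoe shape, 60 x 56 x 24 mm, loose bystander; origin at the centre of its underside
- cast_pink: pink dental cast with white teeth, 60 x 56 x 24 mm, loose bystander; origin at the centre of its underside
- carton: small white carton with a blue band, 75 x 50 x 35 mm, loose bystander; origin at the centre of its underside
- jar: amber jar, 52 mm across, 65 mm tall, loose bystander; origin at the centre of its underside
- spatula: hand spatula 170 mm long lying flat, loose bystander; origin at the centre of its underside

How it is judged:
On the way, in this order (a step that is already met when the one before it is completed fails the run):
1. the wedge is under the short foot and bears on it, the surveyor still level (contact force between wedge and short_foot above 0.15 N and angle between stand's own z axis and vertical below 0.012 rad), for 0.2 s.
2. the fingers press down on the blue-dotted corner with over 3 N and it stays level on the wedge (contact force between the fingers and stand above 3 N and contact force between wedge and short_foot above 2 N and horizontal distance between the grasp point and blue_dot below 0.04 m and angle between stand's own z axis and vertical below 0.012 rad), for 0.2 s.
At the end, for the whole second after the job is handed in: The wedge lies flat on the table under the short foot and bears on it (over 0.15 N), the surveyor is level within 0.012 rad and within 20 mm of where it stood, and both are at rest (all of step 1 and distance of stand from where it was at the start of the episode below 0.02 m and height (world z) of wedge below 0.004 m and linear speed of each of stand, wedge below 0.01 m/s); the robot touches nothing.
It fails at once if the wedge is lifted off the table (height (world z) of wedge above 0.01 m).
It fails at once if the surveyor is lifted, tipped over 0.12 rad or shoved over 40 mm (height (world z) of stand above 0.015 m or angle between stand's own z axis and vertical above 0.12 rad or distance of stand from where it was at the start of the episode above 0.04 m).
It fails at once if a bystander is moved over 30 mm (distance of any of cast_yellow, cast_pink, carton, jar, spatula from where it was at the start of the episode above 0.03 m).
It also fails if it takes over 48 s, if anything falls off the work surface, if the arm or the gripper's body presses on something with over 40 N, if the wrist force passes 120 N, or if a joint passes its speed limit or range.

## Working session

There is one attempt and no reset: what is moved stays moved. The work goes in short steps, Python scripts to look and compute and a tool call to move; the robot and the scene stay as the last step left them, time stands still between calls to the robot, and variables do not carry over. Pictures are saved under pics/ and viewed, and the job is handed in when it is done.

Besides the shell and the picture viewer there is one more tool, called after ">>>" in YAML: its name, and indented under it one key for each argument. step_arm: Moves the arm, as the interface text tells. Its arguments: {"type":"object","properties":{"targets":{"type":"array","items":{"type":"object","properties":{"rx":{"type":"number"},"ry":{"type":"number"},"rz":{"type":"number"},"dx":{"type":"number"},"dy":{"type":"number"},"dz":{"type":"number"},"grip":{"type":"number"}}}},"force":{"type":"number"}},"required":["targets"]}

```bash
ls; mkdir -p pics
python3 - <<'E'
from rig import *
import cv2,numpy as np
print(get_state())
for n in ["scene","top"]:
    im=get_image(n); cv2.imwrite(f"pics/{n}0.png",im); print(n,camera_model(n))
print(camera_model("wrist"))
E
```

```text
pics
{'t': 0.0, 'q': array([ 1.32299271e+00,  3.20294428e-01,  1.56567638e+00,  7.96921458e-06,
        1.25739988e+00, -2.00158672e-02]), 'qd': array([ 0.00167767,  0.0006255 , -0.0004779 , -0.00077586,  0.00042082,
        0.00095119]), 'effort': array([-2.11013496e-03, -4.15525460e+01, -2.34155238e+01, -3.43888369e-04,
        8.22628092e-03,  4.69543039e-06]), 'position': array([0.129737  , 0.55968301, 0.23048184]), 'tool_rot': array([-3.57010973e-01, -3.12099363e+00,  2.76612158e-03]), 'ft_force': array([-0.42896294, -0.29283643,  0.09629833]), 'ft_torque': array([ 0.03128753,  0.04565087, -0.05373957]), 'gripper_width': 0.9986731474007736}
scene {'intrinsics': array([[509.87749648,   0.        , 316.09281107],
       [  0.        , 509.87749648, 239.01248213],
       [  0.        ,   0.        ,   1.        ]]), 'rvec': array([ 1.47474582,  2.13482999, -0.81862871]), 'tvec': array([ 0.18141153, -0.25635381,  1.60330778])}
top {'intrinsics': array([[499.34682922,   0.        , 319.41510462],
       [  0.        , 499.34682922, 234.73305207],
       [  0.        ,   0.        ,   1.        ]]), 'rvec': array([ 2.16419678, -2.19607441,  0.11854033]), 'tvec': array([-0.00610142,  0.48936133,  1.10281814])}
{'intrinsics': array([[371.64829954,   0.        , 319.66251549],
       [  0.        , 371.64829954, 240.89224566],
       [  0.        ,   0.        ,   1.        ]]), 'tool_from_camera': array([[ 1.30484172e-03, -9.46972453e-01, -3.21312109e-01,
         8.16941896e-02],
       [ 9.99998895e-01,  1.00660832e-03,  1.09429402e-03,
        -2.96821032e-04],
       [-7.12830847e-04, -3.21313182e-01,  9.46972719e-01,
        -1.43564070e-01],
       [ 0.00000000e+00,  0.00000000e+00,  0.00000000e+00,
         1.00000000e+00]])}
```

View pics/scene0.png

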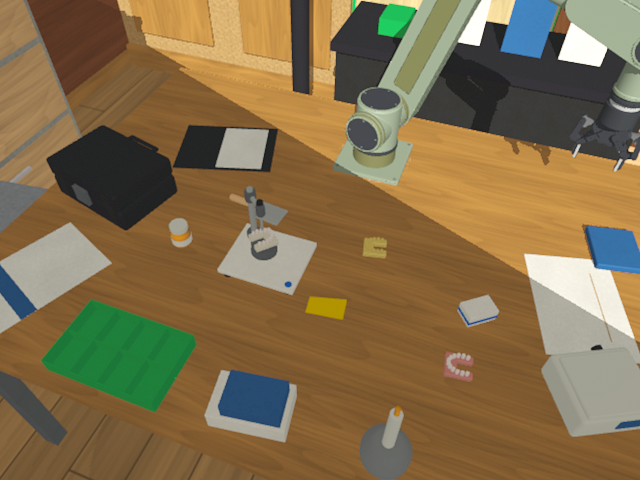

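View pics/top0.png

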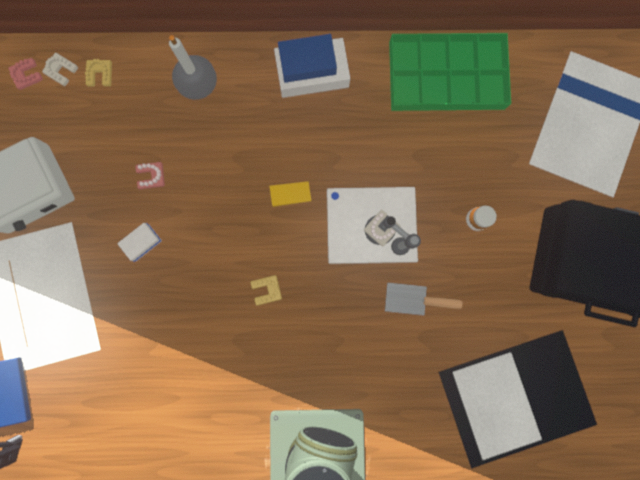

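The top view shows the plate at px (328–418, 187–263), the blue dot at (335, 196) and the wedge at (270–311, 182–206). The arm is clear of them. I'll measure next.

```bash
cat > h.py <<'E'
import cv2,numpy as np
from rig import *
def back(n,uv,z):
    m=camera_model(n);R=cv2.Rodrigues(m['rvec'])[0];C=-R.T@m['tvec']
    uv=np.atleast_2d(np.array(uv,float));d=np.c_[uv,np.ones(len(uv))]@np.linalg.inv(m['intrinsics']).T@R
    s=(z-C[2])/d[:,2];return C+d*s[:,None]
def proj(n,P):
    m=camera_model(n);return cv2.projectPoints(np.atleast_2d(np.array(P,float)),m['rvec'],m['tvec'],m['intrinsics'],None)[0][:,0]
def comp(mask,roi):
    x0,y0,x1,y1=roi;k=np.zeros_like(mask);k[y0:y1,x0:x1]=mask[y0:y1,x0:x1]
    n,l,s,c=cv2.connectedComponentsWithStats(k);i=1+np.argmax(s[1:,4]);return (l==i).astype(np.uint8),c[i]
E
python3 - <<'E'
from h import *
np.set_printoptions(precision=4,suppress=True)
for n,rw,rd,rp in [("top",(255,170,325,215),(325,185,350,210),(322,180,425,270)),("scene",(300,290,350,325),(275,275,300,295),(210,220,320,300))]:
    im=cv2.imread(f"pics/{n}0.png");h=cv2.cvtColor(im,cv2.COLOR_BGR2HSV)
    w,c=comp(cv2.inRange(h,(20,180,90),(32,255,255)),rw)
    ct=cv2.findContours(w,0,2)[0][0];r=cv2.minAreaRect(ct);b=cv2.boxPoints(r)
    print(n,"wedge px",w.sum(),r,"\n",back(n,b,0.01)[:,:2])
    ap=cv2.approxPolyDP(ct,3,True)[:,0];print(ap.tolist())
    d,c=comp(cv2.inRange(h,(105,120,60),(130,255,255)),rd);print("dot",d.sum(),c,back(n,c,.032))
    p,c=comp(cv2.inRange(h,(0,0,130),(180,70,255)),rp)
    ct=cv2.findContours(p,0,2)[0][0];r=cv2.minAreaRect(ct);b=cv2.boxPoints(r);print("plate",r,"\n",b,"\n",back(n,b,.032)[:,:2])
    x,y=(rw[0],rw[1]);cr=im[160:280,250:430] if n=="top" else im[220:330,210:360]
    cv2.imwrite(f"pics/{n}0z.png",cv2.resize(cr,None,fx=4.4,fy=4.4,interpolation=cv2.INTER_CUBIC))
E
```

```text
top wedge px 774 ((289.9615478515625, 193.19232177734375), (20.71380043029785, 39.07094192504883), 82.87498474121094) 
 [[0.6061 0.1   ]
 [0.6163 0.0108]
 [0.5684 0.0055]
 [0.5583 0.0944]]
[[308, 183], [270, 186], [272, 204], [310, 200]]
dot 28 [334.5357 195.3571] [[ 0.5771 -0.0486  0.032 ]]
plate ((371.58233642578125, 224.87059020996094), (76.42951202392578, 89.87327575683594), 88.78113555908203) 
 [[325.843  187.6204]
 [415.6959 185.7086]
 [417.3217 262.1208]
 [327.4688 264.0326]] 
 [[ 0.595  -0.0293]
 [ 0.5968 -0.2328]
 [ 0.424  -0.2306]
 [ 0.4227 -0.03  ]]
scene wedge px 754 ((325.6040344238281, 305.9280090332031), (39.44424057006836, 20.92959976196289), 10.30484676361084) 
 [[ 0.627   0.0115]
 [ 0.5681 -0.0018]
 [ 0.5544  0.0928]
 [ 0.6131  0.1029]]
[[309, 297], [305, 312], [343, 318], [346, 299]]
dot 26 [287.5 284. ] [[ 0.5784 -0.0507  0.032 ]]
plate ((266.5, 257.0), (87.6691665649414, 58.08515548706055), 17.650123596191406) 
 [[215.9231 271.3846]
 [233.5347 216.0338]
 [317.0769 242.6154]
 [299.4653 297.9662]] 
 [[ 0.6053 -0.2294]
 [ 0.4182 -0.2757]
 [ 0.4278 -0.0311]
 [ 0.6063 -0.0086]]
```

View pics/top0z.png

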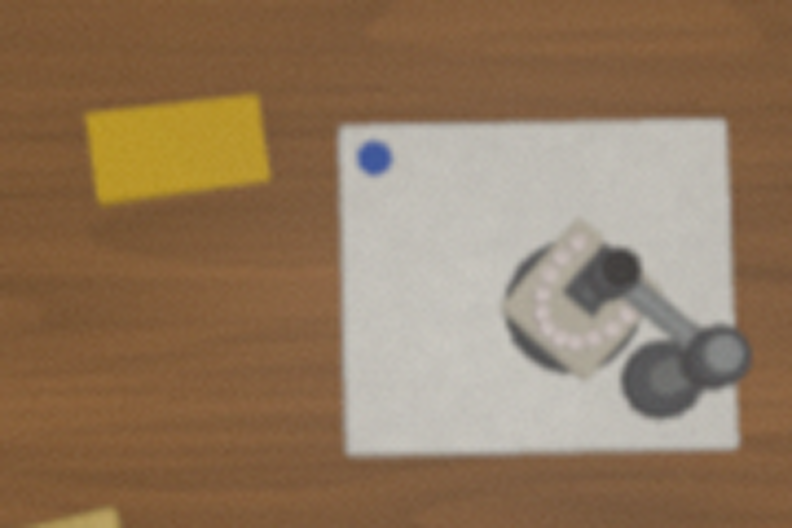

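View pics/scene0z.png

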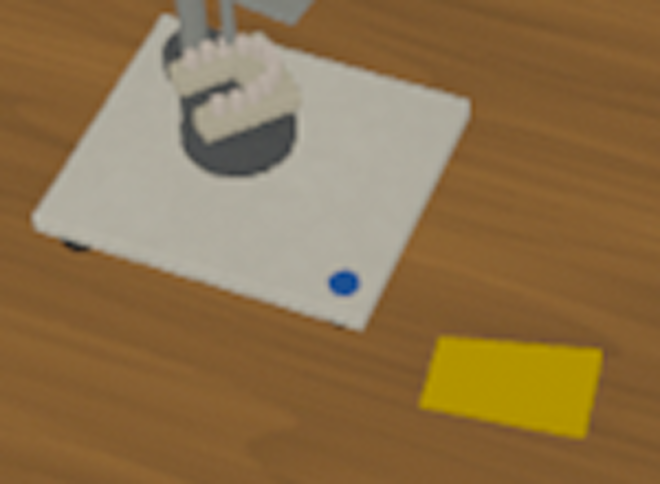

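```bash
cat > fit.py <<'E'
from h import *
from scipy.optimize import least_squares
np.set_printoptions(precision=4,suppress=True)
W=np.array([[-.045,.023,.018],[-.045,-.023,.018],[.045,-.023,.002],[.045,.023,.002]])
P=np.array([[.085,.1,.032],[-.085,.1,.032],[-.085,-.1,.032],[.085,-.1,.032],[.067,.082,.032]])
def tf(p,M):
    c,s=np.cos(p[2]),np.sin(p[2]);return M@np.array([[c,s,0],[-s,c,0],[0,0,1]])+[p[0],p[1],0]
def fit(M,n,uv,p0):
    r=least_squares(lambda p:(proj(n,tf(p,M))-uv).ravel(),p0);return r.x,np.abs(r.fun).max()
E
python3 - <<'E'
from fit import *
t=lambda a:np.array(a)/4.4+[250,160]-.4
s=lambda a:np.array(a)/4.4+[210,220]-.4
# wedge back on left (+y); heading -y: yaw ~ -pi/2 ; wedge +y -> world +x
wt=t([(87,112),(99,205),(270,181),(258,95)])
print("W top",fit(W,"top",wt,[.58,.05,-1.57]))
ws=s([(586,438),(602,349),(439,337),(420,408)])
print("W scene",fit(W,"scene",ws,[.58,.05,-1.57]), fit(W,"scene",ws[[0,1,2,3]],[.58,.05,-1.57])[1])
print(proj("scene",tf([.585,.053,-1.5],W)).tolist(),ws.tolist())
pt=t([(340,127),(348,455),(738,447),(726,119),(374,158)])
print("P top",fit(P,"top",pt,[.51,-.13,0]))
ps=s([(362,318),(470,100),(163,18),(35,212),(344,283)])
print("P scene",fit(P,"scene",ps,[.51,-.13,0]))
E
```

```text
W top (array([ 0.5871,  0.0519, -1.4341]), np.float64(0.7661928527044779))
W scene (array([ 0.5927,  0.0526, -1.4608]), np.float64(2.5445269158662427)) 2.5445269158662427
[[343.04437140257824, 314.56417379292225], [347.8623353020738, 299.0454308811456], [311.6731601892088, 294.13642329589004], [306.0801121657519, 309.1705028395451]] [[342.78181818181815, 319.1454545454545], [346.41818181818184, 298.91818181818184], [309.3727272727273, 296.1909090909091], [305.05454545454546, 312.32727272727277]]
P top (array([ 0.5098, -0.1313,  0.0059]), np.float64(0.5051541309485117))
P scene (array([ 0.5117, -0.1318,  0.0024]), np.float64(1.3393275311997854))
```

```bash
cat > mv.py <<'E'
from fit import *
from scipy.spatial.transform import Rotation as Ro
def rel(goal,yaw_y=None):
    s=get_state();R=Ro.from_rotvec(s['tool_rot']).as_matrix();p=s['position']
    print("t",s['t'],"pos",p,"F",s['ft_force'],"w",s['gripper_width'],"q",s['q'])
    print("tool axes (cols)\n",R)
    print("delta in tool axes mm",R.T@(np.array(goal)-p)*1e3)
    return R
E
python3 - <<'E'
from mv import *
R=rel([.583,.122,.06])
for sgn in(1,-1):
    y=sgn*np.array([np.cos(.005),np.sin(.005),0]);z=np.array([0,0,-1.]);G=np.c_[np.cross(y,z),y,z]
    print(sgn,"turn",Ro.from_matrix(R.T@G).as_rotvec(), "delta in new axes", G.T@(np.array([.583,.122,.06])-get_state()['position'])*1e3)
E
```

```text
t 0.1 pos [0.1297 0.5597 0.2306] F [-0.2754 -1.4078 -0.0831] w 1.0004045743006165 q [ 1.323   0.3202  1.5656 -0.      1.2574 -0.02  ]
tool axes (cols)
 [[-0.9742  0.2258 -0.0004]
 [ 0.2258  0.9742 -0.0015]
 [ 0.     -0.0016 -1.    ]]
delta in tool axes mm [-540.4016 -323.8047  171.0612]
1 turn [-0.0014  0.001   1.338 ] delta in new axes [-439.9959  451.065   170.5558]
-1 turn [-0.0011 -0.0014 -1.8036] delta in new axes [ 439.9959 -451.065   170.5558]
```

>>> step_arm:
  targets:
    - {"dx":-27,"dy":-16.2,"grip":20}
    - {"dx":-27,"dy":-16.2}
    - {"dx":-27,"dy":-16.2}
    - {"dx":-27,"dy":-16.2}
    - {"dx":-27,"dy":-16.2}
    - {"dx":-27,"dy":-16.2}
    - {"dx":-27,"dy":-16.2}
    - {"dx":-27,"dy":-16.2}
    - {"dx":-27,"dy":-16.2}
    - {"dx":-27,"dy":-16.2}

```text
$.targets[0]: bad value
```

>>> step_arm:
  targets:
    - {"dx":-27,"dy":-16.2}
    - {"dx":-27,"dy":-16.2}
    - {"dx":-27,"dy":-16.2}
    - {"dx":-27,"dy":-16.2}
    - {"dx":-27,"dy":-16.2}
    - {"dx":-27,"dy":-16.2}
    - {"dx":-27,"dy":-16.2}
    - {"dx":-27,"dy":-16.2}
    - {"dx":-27,"dy":-16.2}
    - {"dx":-27,"dy":-16.2}

```text
$.targets[0]: bad value
```

>>> step_arm:
  targets:
    - {"rz":0.1216}
    - {"rz":0.1216}
    - {"rz":0.1216}
    - {"rz":0.1216}
    - {"rz":0.1216}
    - {"rz":0.1216}
    - {"rz":0.1216}
    - {"rz":0.1216}
    - {"rz":0.1216}
    - {"rz":0.1216}
    - {"rz":0.1216}
    - {}

```text
$.targets[0]: bad value
```

Run:
```python
from mv import *
rel([.583,.122,.06])
cv2.imwrite("pics/w1.png",get_image("wrist"))
```

```text
t 0.1 pos [0.1297 0.5597 0.2306] F [-0.2754 -1.4078 -0.0831] w 1.0004045743006165 q [ 1.323   0.3202  1.5656 -0.      1.2574 -0.02  ]
tool axes (cols)
 [[-0.9742  0.2258 -0.0004]
 [ 0.2258  0.9742 -0.0015]
 [ 0.     -0.0016 -1.    ]]
delta in tool axes mm [-540.4016 -323.8047  171.0612]
```

>>> step_arm:
  targets:
    - {"dx":-27,"dy":-16.2,"dz":0,"rx":0,"ry":0,"rz":0,"grip":20}

```text
t: 0.23
position: [0.1503, 0.5408, 0.2306]
tool_rot: [-0.351, -3.12, -0.003]
ft_force: [0.8, 0.3, 0.4]
gripper_width: 0.882
```

>>> step_arm:
  targets:
    - {"dx":-27,"dy":-16.2,"dz":0,"rx":0,"ry":0,"rz":0,"grip":20}
    - {"dx":-27,"dy":-16.2,"dz":0,"rx":0,"ry":0,"rz":0,"grip":20}
    - {"dx":-27,"dy":-16.2,"dz":0,"rx":0,"ry":0,"rz":0,"grip":20}
    - {"dx":-27,"dy":-16.2,"dz":0,"rx":0,"ry":0,"rz":0,"grip":20}
    - {"dx":-27,"dy":-16.2,"dz":0,"rx":0,"ry":0,"rz":0,"grip":20}
    - {"dx":-27,"dy":-16.2,"dz":0,"rx":0,"ry":0,"rz":0,"grip":20}
    - {"dx":-27,"dy":-16.2,"dz":0,"rx":0,"ry":0,"rz":0,"grip":20}
    - {"dx":-27,"dy":-16.2,"dz":0,"rx":0,"ry":0,"rz":0,"grip":20}
    - {"dx":-27,"dy":-16.2,"dz":0,"rx":0,"ry":0,"rz":0,"grip":20}
    - {"dx":-27,"dy":-16.2,"dz":0,"rx":0,"ry":0,"rz":0,"grip":20}

```text
t: 1.07
position: [0.3797, 0.3181, 0.2312]
tool_rot: [-0.357, -3.121, 0.0]
ft_force: [1.5, 0.4, 0.1]
gripper_width: 0.234
```

>>> step_arm:
  targets:
    - {"dx":-27,"dy":-16.2,"dz":0,"rx":0,"ry":0,"rz":0,"grip":20}
    - {"dx":-27,"dy":-16.2,"dz":0,"rx":0,"ry":0,"rz":0,"grip":20}
    - {"dx":-27,"dy":-16.2,"dz":0,"rx":0,"ry":0,"rz":0,"grip":20}
    - {"dx":-27,"dy":-16.2,"dz":0,"rx":0,"ry":0,"rz":0,"grip":20}
    - {"dx":-27,"dy":-16.2,"dz":0,"rx":0,"ry":0,"rz":0,"grip":20}
    - {"dx":-27,"dy":-16.2,"dz":0,"rx":0,"ry":0,"rz":0,"grip":20}
    - {"dx":-27,"dy":-16.2,"dz":0,"rx":0,"ry":0,"rz":0,"grip":20}
    - {"dx":-27,"dy":-16.2,"dz":0,"rx":0,"ry":0,"rz":0,"grip":20}
    - {"dx":-27,"dy":-16.2,"dz":0,"rx":0,"ry":0,"rz":0,"grip":20}

```text
t: 1.82
position: [0.5835, 0.1213, 0.231]
tool_rot: [-0.357, -3.121, 0.0]
ft_force: [-1.3, 0.3, -0.8]
gripper_width: 0.234
```

>>> step_arm:
  targets:
    - {"dx":0,"dy":0,"dz":0,"rx":0,"ry":0,"rz":0.1216,"grip":20}
    - {"dx":0,"dy":0,"dz":0,"rx":0,"ry":0,"rz":0.1216,"grip":20}
    - {"dx":0,"dy":0,"dz":0,"rx":0,"ry":0,"rz":0.1216,"grip":20}
    - {"dx":0,"dy":0,"dz":0,"rx":0,"ry":0,"rz":0.1216,"grip":20}
    - {"dx":0,"dy":0,"dz":0,"rx":0,"ry":0,"rz":0.1216,"grip":20}
    - {"dx":0,"dy":0,"dz":0,"rx":0,"ry":0,"rz":0.1216,"grip":20}
    - {"dx":0,"dy":0,"dz":0,"rx":0,"ry":0,"rz":0.1216,"grip":20}
    - {"dx":0,"dy":0,"dz":0,"rx":0,"ry":0,"rz":0.1216,"grip":20}
    - {"dx":0,"dy":0,"dz":0,"rx":0,"ry":0,"rz":0.1216,"grip":20}
    - {"dx":0,"dy":0,"dz":0,"rx":0,"ry":0,"rz":0.1216,"grip":20}
    - {"dx":0,"dy":0,"dz":0,"rx":0,"ry":0,"rz":0.1216,"grip":20}
    - {"dx":0,"dy":0,"dz":0,"rx":0,"ry":0,"rz":0,"grip":20}

```text
t: 2.82
position: [0.5825, 0.1226, 0.2309]
tool_rot: [-2.217, -2.225, 0.001]
ft_force: [-0.7, 0.3, 0.1]
gripper_width: 0.234
```

Run:
```python
from mv import *
rel([.583,.122,.06])
cv2.imwrite("pics/w1.png",get_image("wrist"))
```

```text
t 2.8167 pos [0.5825 0.1226 0.2309] F [-0.6769  0.2903  0.0574] w 0.23375650287761407 q [0.188  0.3523 1.5166 0.0001 1.2735 0.1845]
tool axes (cols)
 [[-0.0035  1.     -0.0008]
 [ 1.      0.0035 -0.0001]
 [-0.0001 -0.0008 -1.    ]]
delta in tool axes mm [ -0.5429   0.6155 170.9076]
```

View pics/w1.png

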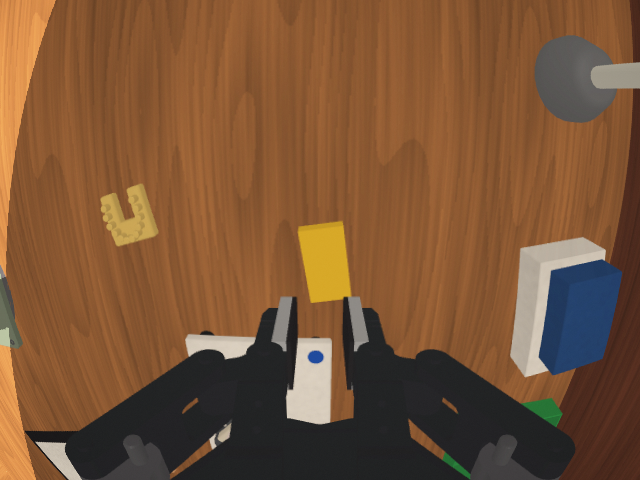

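```bash
cat > wr.py <<'E'
from mv import *
def wproj(Pw,s):
    m=camera_model("wrist");R=Ro.from_rotvec(s['tool_rot']).as_matrix();T=np.eye(4);T[:3,:3]=R;T[:3,3]=s['position']
    E=np.linalg.inv(T@m['tool_from_camera'])
    return cv2.fisheye.projectPoints(np.array(Pw,float)[:,None],cv2.Rodrigues(E[:3,:3])[0],E[:3,3],m['intrinsics'],np.zeros(4))[0][:,0]
def wfit(M,uv,p0,s):
    r=least_squares(lambda p:(wproj(tf(p,M),s)-uv).ravel(),p0);return r.x,np.abs(r.fun).max()
E
python3 - <<'E'
from wr import *
im=cv2.imread("pics/w1.png");s=get_state()
cv2.imwrite("pics/w1z.png",cv2.resize(im[210:370,240:400],None,fx=3.75,fy=3.75,interpolation=cv2.INTER_CUBIC))
print(wproj(tf([.587,.052,-1.434],W),s),wproj(tf([.51,-.131,.005],P),s))
E
```

```text
[[339.4991 226.271 ]
 [294.0511 231.857 ]
 [307.0297 302.9625]
 [347.4131 298.3236]] [[328.2686 343.3835]
 [180.918  338.1472]
 [208.2965 449.3232]
 [325.8121 455.6652]
 [312.0648 356.2738]]
```

View pics/w1z.png

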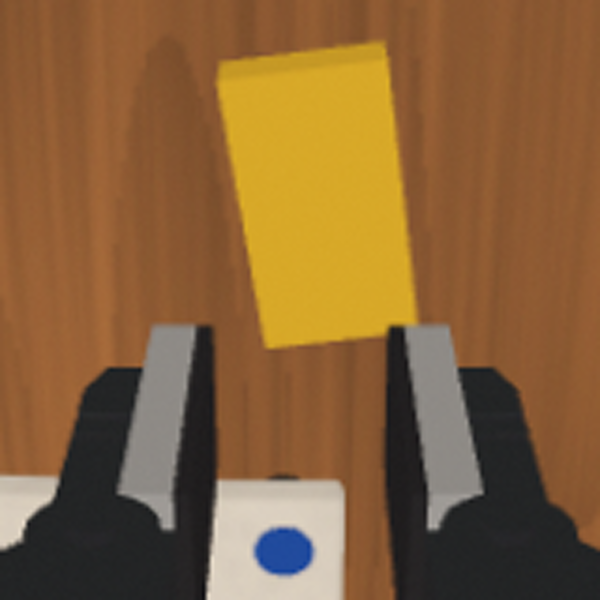

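The wrist view agrees with the poses, with a common offset of about 4 px. The wedge is at zoomed (218–418, 45–348), thin end toward the plate, and the dot is at (285, 550). I'll descend behind the back face.

>>> step_arm:
  targets:
    - {"dx":0,"dy":5,"dz":30,"rx":0,"ry":0,"rz":0,"grip":20}
    - {"dx":0,"dy":0,"dz":30,"rx":0,"ry":0,"rz":0,"grip":20}
    - {"dx":0,"dy":0,"dz":30,"rx":0,"ry":0,"rz":0,"grip":20}
    - {"dx":0,"dy":0,"dz":30,"rx":0,"ry":0,"rz":0,"grip":20}
    - {"dx":0,"dy":0,"dz":30,"rx":0,"ry":0,"rz":0,"grip":20}
    - {"dx":0,"dy":0,"dz":30,"rx":0,"ry":0,"rz":0,"grip":20}
    - {"dx":0,"dy":0,"dz":25,"rx":0,"ry":0,"rz":0,"grip":20}
    - {"dx":0,"dy":0,"dz":12,"rx":0,"ry":0,"rz":0,"grip":20}
    - {"dx":0,"dy":0,"dz":8,"rx":0,"ry":0,"rz":0,"grip":20}
    - {"dx":0,"dy":0,"dz":0,"rx":0,"ry":0,"rz":0,"grip":20}

```text
t: 3.7
position: [0.5867, 0.1224, 0.0045]
tool_rot: [-2.212, -2.228, 0.004]
ft_force: [-0.2, -1.0, 0.6]
gripper_width: 0.237
```

Run:
```python
from mv import *
rel([.588,.12,.006])
im=get_image("wrist");cv2.imwrite("pics/w2.png",im)
im=get_image("scene");cv2.imwrite("pics/s2.png",cv2.resize(im[200:350,200:400],None,fx=4,fy=4))
```

```text
t 3.7 pos [0.5867 0.1224 0.0045] F [-0.1925 -0.9739  0.6144] w 0.2366943335063955 q [0.1865 0.5785 1.7787 0.0001 0.7878 0.1791]
tool axes (cols)
 [[-0.0073  1.     -0.0034]
 [ 1.      0.0073 -0.0006]
 [-0.0005 -0.0034 -1.    ]]
delta in tool axes mm [-2.4229  1.2825 -1.4839]
```

View pics/w2.png

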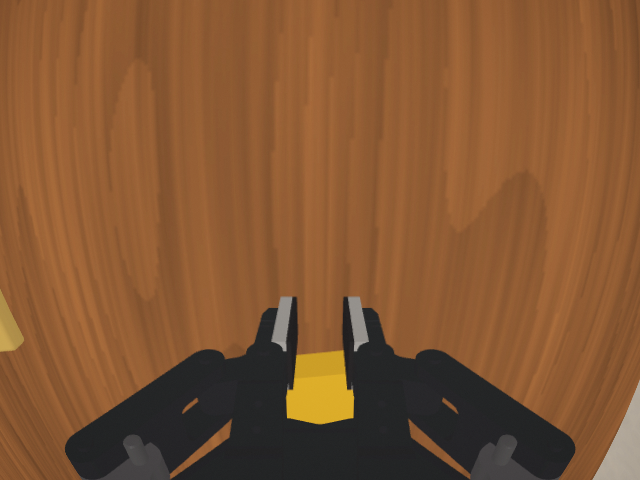

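View pics/s2.png

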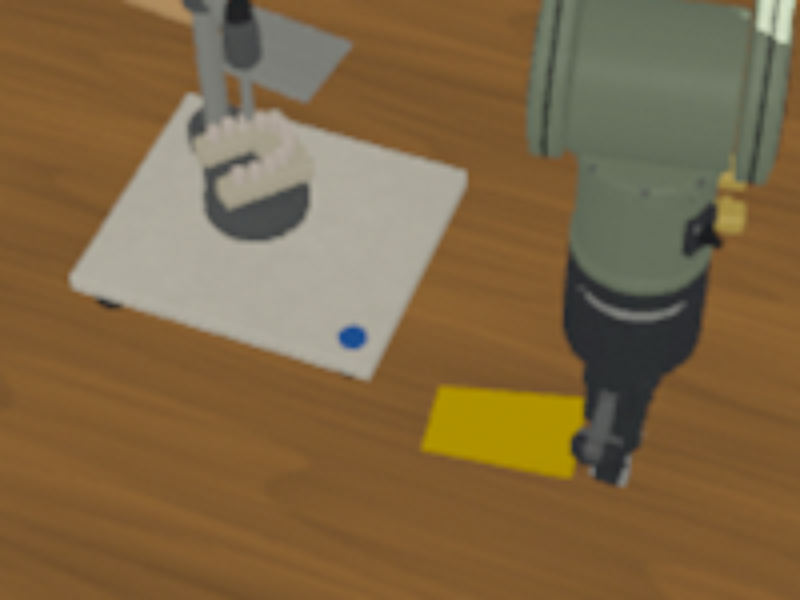

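The fingers stand just behind the back face, at scene (600, 450) zoomed, and touch nothing. I'll start pushing.

>>> step_arm:
  targets:
    - {"dx":-3,"dy":0,"dz":0,"rx":0,"ry":0,"rz":0,"grip":20}
    - {"dx":-3,"dy":0,"dz":0,"rx":0,"ry":0,"rz":0,"grip":20}
    - {"dx":-2,"dy":0,"dz":0,"rx":0,"ry":0,"rz":0,"grip":20}
    - {"dx":-2,"dy":0,"dz":0,"rx":0,"ry":0,"rz":0,"grip":20}
    - {"dx":-2,"dy":0,"dz":0,"rx":0,"ry":0,"rz":0,"grip":20}
    - {"dx":-2,"dy":0,"dz":0,"rx":0,"ry":0,"rz":0,"grip":20}
    - {"dx":-2,"dy":0,"dz":0,"rx":0,"ry":0,"rz":0,"grip":20}
    - {"dx":-2,"dy":0,"dz":0,"rx":0,"ry":0,"rz":0,"grip":20}
    - {"dx":-2,"dy":0,"dz":0,"rx":0,"ry":0,"rz":0,"grip":20}
    - {"dx":-2,"dy":0,"dz":0,"rx":0,"ry":0,"rz":0,"grip":20}
    - {"dx":0,"dy":0,"dz":0,"rx":0,"ry":0,"rz":0,"grip":20}

```text
t: 4.72
position: [0.5878, 0.1002, 0.0062]
tool_rot: [-2.216, -2.227, 0.0]
ft_force: [0.3, 0.0, -0.2]
gripper_width: 0.231
```

Run:
```python
from mv import *
rel([.588,.032,.006])
im=get_image("wrist");cv2.imwrite("pics/w3.png",im)
im=get_image("scene");cv2.imwrite("pics/s3.png",cv2.resize(im[200:350,200:400],None,fx=4,fy=4))
im=get_image("top");cv2.imwrite("pics/t3.png",cv2.resize(im[160:280,250:430],None,fx=4.4,fy=4.4,interpolation=2))
```

```text
t 4.7167 pos [0.5878 0.1002 0.0062] F [ 0.3441  0.0299 -0.1536] w 0.2314386898270309 q [ 0.1496  0.5715  1.7876 -0.      0.7827  0.1445]
tool axes (cols)
 [[-0.0052  1.     -0.0002]
 [ 1.      0.0052 -0.0001]
 [-0.0001 -0.0002 -1.    ]]
delta in tool axes mm [-68.243   -0.1291   0.2423]
```

View pics/t3.png

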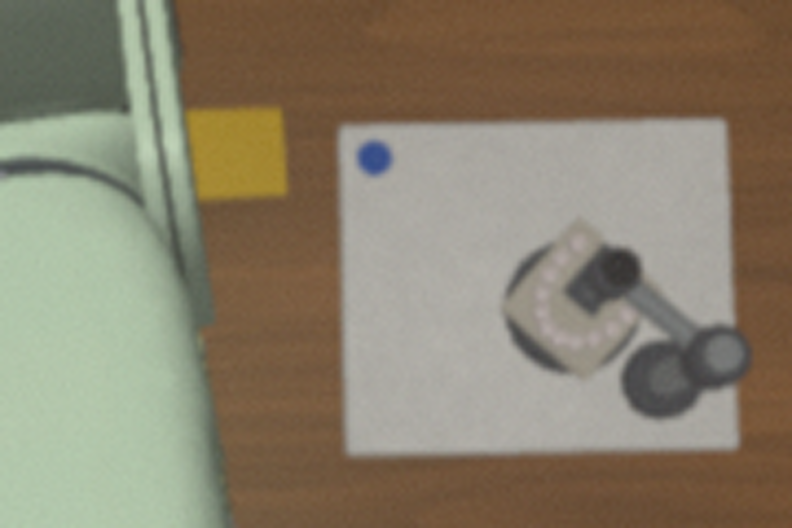

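View pics/s3.png

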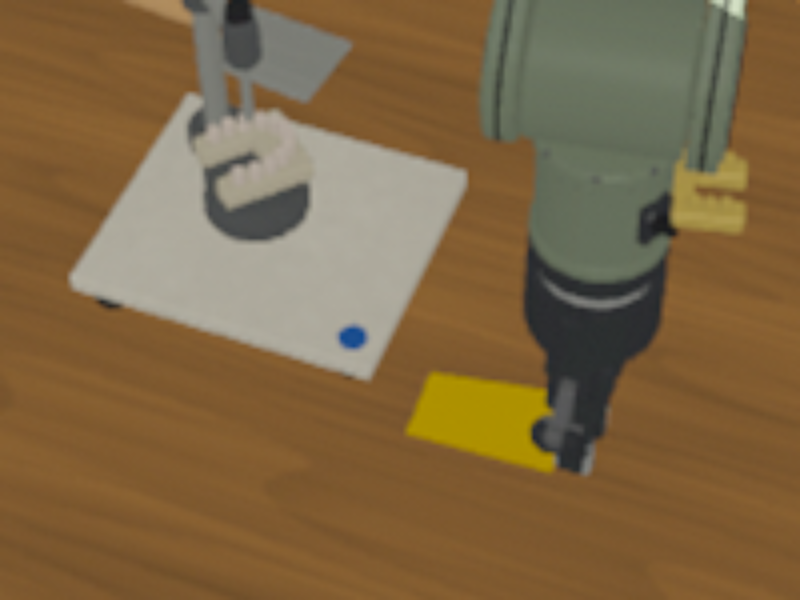

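Run:
```python
from fit import *
t=lambda a:np.array(a)/4.4+[250,160]-.4
print(back("top",t([(282,108),(288,195),(285,151.5)]),.002)); print(back("top",t([(374,158)]),.032))
```

```text
[[ 0.6092 -0.0021  0.002 ]
 [ 0.5628 -0.0046  0.002 ]
 [ 0.586  -0.0034  0.002 ]]
[[ 0.5767 -0.0487  0.032 ]]
```

>>> step_arm:
  targets:
    - {"dx":-3,"dy":-0.6,"dz":0,"rx":0,"ry":0,"rz":0,"grip":20}
    - {"dx":-3,"dy":-0.7,"dz":0,"rx":0,"ry":0,"rz":0,"grip":20}
    - {"dx":-3,"dy":-0.7,"dz":0,"rx":0,"ry":0,"rz":0,"grip":20}
    - {"dx":-3,"dy":-0.7,"dz":0,"rx":0,"ry":0,"rz":0,"grip":20}
    - {"dx":-3,"dy":-0.7,"dz":0,"rx":0,"ry":0,"rz":0,"grip":20}
    - {"dx":-3,"dy":-0.7,"dz":0,"rx":0,"ry":0,"rz":0,"grip":20}
    - {"dx":-3,"dy":-0.7,"dz":0,"rx":0,"ry":0,"rz":0,"grip":20}
    - {"dx":-3,"dy":-0.7,"dz":0,"rx":0,"ry":0,"rz":0,"grip":20}
    - {"dx":-3,"dy":-0.7,"dz":0,"rx":0,"ry":0,"rz":0,"grip":20}
    - {"dx":-3,"dy":-0.7,"dz":0,"rx":0,"ry":0,"rz":0,"grip":20}
    - {"dx":0,"dy":0,"dz":0,"rx":0,"ry":0,"rz":0,"grip":20}

```text
t: 5.78
position: [0.5809, 0.07, 0.0063]
tool_rot: [-2.216, -2.227, 0.0]
ft_force: [-0.4, -0.5, -0.5]
gripper_width: 0.232
```

Run:
```python
from mv import *
rel([.579,.032,.006])
im=get_image("scene");cv2.imwrite("pics/s4.png",cv2.resize(im[200:350,200:400],None,fx=4,fy=4))
im=get_image("top");cv2.imwrite("pics/t4.png",cv2.resize(im[160:280,250:430],None,fx=4.4,fy=4.4,interpolation=2))
```

```text
t 5.7833 pos [0.5809 0.07   0.0063] F [-0.3868 -0.4995 -0.4558] w 0.23181330428569216 q [ 0.1003  0.5586  1.8154 -0.0001  0.7679  0.0954]
tool axes (cols)
 [[-0.0049  1.     -0.0003]
 [ 1.      0.0049 -0.0001]
 [-0.0001 -0.0003 -1.    ]]
delta in tool axes mm [-37.969   -2.1102   0.3016]
```

View pics/t4.png

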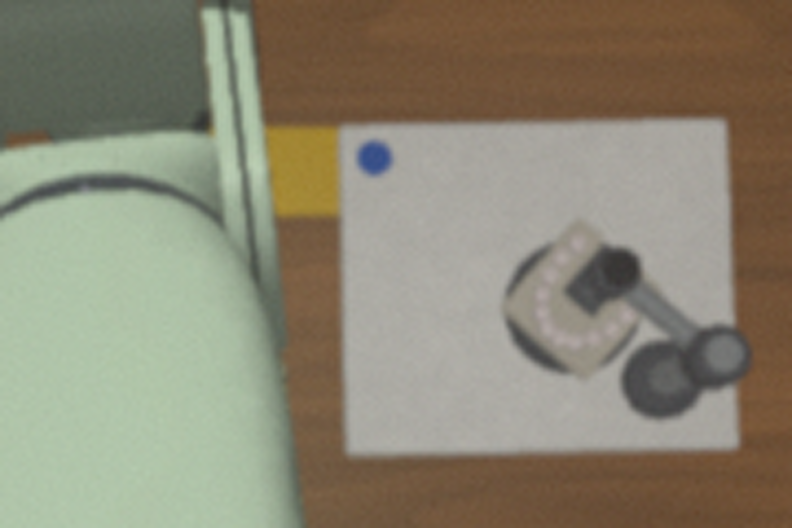

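View pics/s4.png

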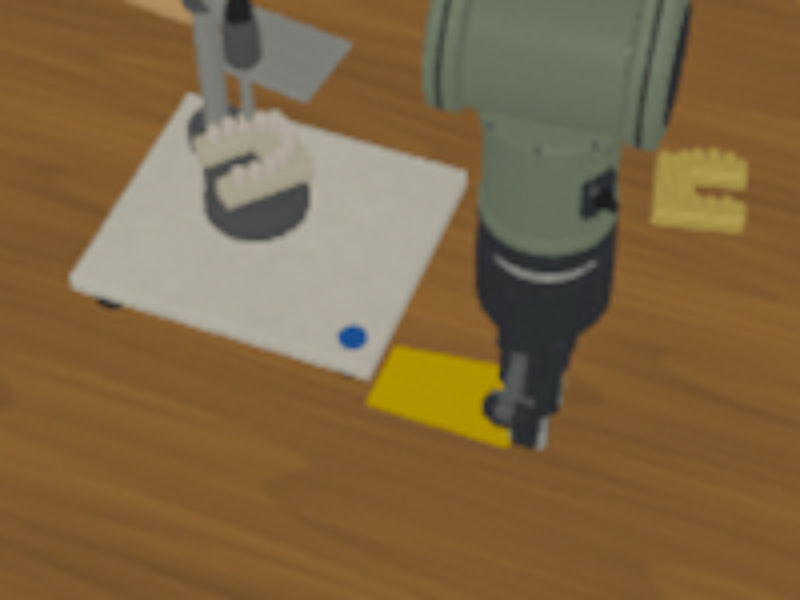

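>>> step_arm:
  targets:
    - {"dx":-3,"dy":0,"dz":0,"rx":0,"ry":0,"rz":0,"grip":20}
    - {"dx":-3,"dy":0,"dz":0,"rx":0,"ry":0,"rz":0,"grip":20}
    - {"dx":-3,"dy":0,"dz":0,"rx":0,"ry":0,"rz":0,"grip":20}
    - {"dx":-3,"dy":0,"dz":0,"rx":0,"ry":0,"rz":0,"grip":20}
    - {"dx":-3,"dy":0,"dz":0,"rx":0,"ry":0,"rz":0,"grip":20}
    - {"dx":-3,"dy":0,"dz":0,"rx":0,"ry":0,"rz":0,"grip":20}
    - {"dx":-2,"dy":0,"dz":0,"rx":0,"ry":0,"rz":0,"grip":20}
    - {"dx":-2,"dy":0,"dz":0,"rx":0,"ry":0,"rz":0,"grip":20}
    - {"dx":-2,"dy":0,"dz":0,"rx":0,"ry":0,"rz":0,"grip":20}
    - {"dx":-1,"dy":0,"dz":0,"rx":0,"ry":0,"rz":0,"grip":20}
    - {"dx":-1,"dy":0,"dz":0,"rx":0,"ry":0,"rz":0,"grip":20}
    - {"dx":-1,"dy":0,"dz":0,"rx":0,"ry":0,"rz":0,"grip":20}

```text
t: 6.88
position: [0.5813, 0.0435, 0.0063]
tool_rot: [-2.215, -2.227, -0.0]
ft_force: [-0.1, -0.4, 0.2]
gripper_width: 0.237
```

```bash
cat > look.py <<'E'
from mv import *
import sys
k=sys.argv[1];N=int(sys.argv[2]);F=[]
for i in range(N):
    n="top" if i%2 else "scene";im=get_image(n);s=get_state();F.append(s['ft_force'])
    if i==1: cv2.imwrite(f"pics/t{k}.png",cv2.resize(im[160:280,250:430],None,fx=4.4,fy=4.4,interpolation=2));T=im
    if i==0: cv2.imwrite(f"pics/s{k}.png",cv2.resize(im[200:350,200:400],None,fx=4,fy=4))
print("t",s['t'],s['position'],"F mean",np.mean(F,0),"sd",np.std(F,0))
h=cv2.cvtColor(T,cv2.COLOR_BGR2HSV)
d,c=comp(cv2.inRange(h,(105,120,60),(130,255,255)),(325,185,350,210));print("dot top px",c)
E
python3 look.py 5 6
```

```text
t 7.1833 [0.5812 0.0436 0.0062] F mean [0.0429 0.1543 0.015 ] sd [0.2464 0.4853 0.5383]
dot top px [334.6333 195.3667]
```

View pics/t5.png

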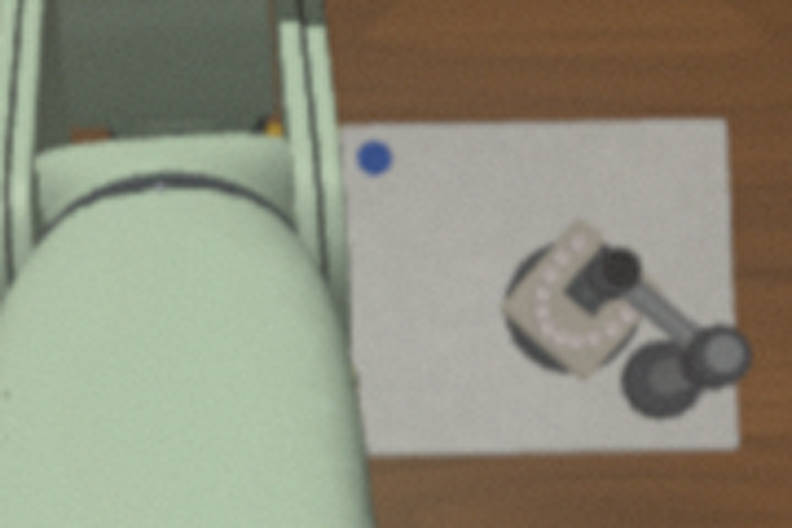

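View pics/s5.png

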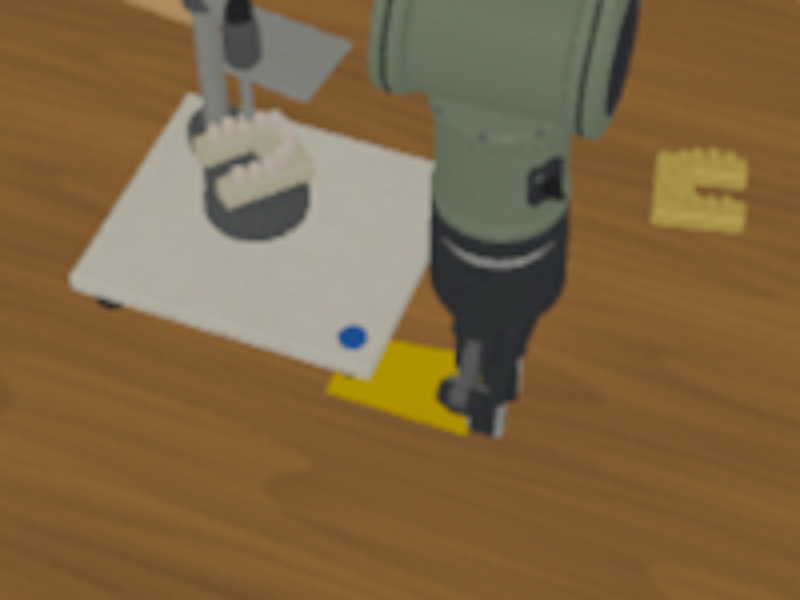

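The wedge is sliding under the corner and the dot hasn't moved. I'll keep going slowly.

>>> step_arm:
  targets:
    - {"dx":-1,"dy":0,"dz":0,"rx":0,"ry":0,"rz":0,"grip":20}
    - {"dx":-1,"dy":0,"dz":0,"rx":0,"ry":0,"rz":0,"grip":20}
    - {"dx":-1,"dy":0,"dz":0,"rx":0,"ry":0,"rz":0,"grip":20}
    - {"dx":-1,"dy":0,"dz":0,"rx":0,"ry":0,"rz":0,"grip":20}
    - {"dx":-1,"dy":0,"dz":0,"rx":0,"ry":0,"rz":0,"grip":20}

```text
t: 7.6
position: [0.5813, 0.0385, 0.0063]
tool_rot: [-2.215, -2.227, -0.0]
ft_force: [-0.9, -0.3, -0.1]
gripper_width: 0.234
```

```bash
python3 look.py 6 6
```

```text
t 7.9 [0.5813 0.0386 0.0063] F mean [ 0.035  -0.4307 -0.1376] sd [0.3331 0.4777 0.4846]
dot top px [334.6333 195.3667]
```

>>> step_arm:
  targets:
    - {"dx":-1,"dy":0,"dz":0,"rx":0,"ry":0,"rz":0,"grip":20}
    - {"dx":-1,"dy":0,"dz":0,"rx":0,"ry":0,"rz":0,"grip":20}

```text
t: 8.07
position: [0.5813, 0.0367, 0.0063]
tool_rot: [-2.215, -2.228, -0.0]
ft_force: [-0.5, 0.3, 0.1]
gripper_width: 0.236
```

```bash
python3 look.py 7 6
```

```text
t 8.3667 [0.5813 0.0366 0.0063] F mean [-0.2511  0.1618  0.0459] sd [0.6903 0.4804 0.3107]
dot top px [334.8846 195.3077]
```

>>> step_arm:
  targets:
    - {"dx":-1,"dy":0,"dz":0,"rx":0,"ry":0,"rz":0,"grip":20}
    - {"dx":-1,"dy":0,"dz":0,"rx":0,"ry":0,"rz":0,"grip":20}

```text
t: 8.53
position: [0.5813, 0.0348, 0.0063]
tool_rot: [-2.215, -2.227, -0.001]
ft_force: [0.4, 2.4, 0.5]
gripper_width: 0.233
```

```bash
python3 look.py 8 6
```

```text
t 8.8333 [0.5813 0.0347 0.0063] F mean [ 0.2318  1.1078 -0.0914] sd [0.3108 0.293  0.4972]
dot top px [335.3636 195.5   ]
```

>>> step_arm:
  targets:
    - {"dx":-0.5,"dy":0,"dz":0,"rx":0,"ry":0,"rz":0,"grip":20}
    - {"dx":-0.5,"dy":0,"dz":0,"rx":0,"ry":0,"rz":0,"grip":20}

```text
t: 9.0
position: [0.5813, 0.0341, 0.0063]
tool_rot: [-2.215, -2.226, -0.001]
ft_force: [0.3, 4.4, -0.2]
gripper_width: 0.236
```

```bash
python3 look.py 9 6
```

```text
t 9.3 [0.5813 0.034  0.0063] F mean [-0.0982  4.8785 -0.1944] sd [0.2297 0.6513 0.5832]
dot top px [335.4 195.5]
```

The push has stiffened to about 4.9 N, so the wedge is snug. I'll back off and look.

>>> step_arm:
  targets:
    - {"dx":4,"dy":0,"dz":0,"rx":0,"ry":0,"rz":0,"grip":20}
    - {"dx":10,"dy":0,"dz":0,"rx":0,"ry":0,"rz":0,"grip":20}
    - {"dx":0,"dy":0,"dz":-30,"rx":0,"ry":0,"rz":0,"grip":0}
    - {"dx":0,"dy":0,"dz":-40,"rx":0,"ry":0,"rz":0,"grip":0}
    - {"dx":30,"dy":0,"dz":-20,"rx":0,"ry":0,"rz":0,"grip":0}
    - {"dx":40,"dy":0,"dz":0,"rx":0,"ry":0,"rz":0,"grip":0}
    - {"dx":40,"dy":0,"dz":0,"rx":0,"ry":0,"rz":0,"grip":0}
    - {"dx":0,"dy":0,"dz":0,"rx":0,"ry":0,"rz":0,"grip":0}

```text
t: 9.97
position: [0.5809, 0.1637, 0.0972]
tool_rot: [2.21, 2.233, 0.006]
ft_force: [-0.7, -0.4, 0.7]
gripper_width: -0.002
```

```bash
python3 look.py 10 4
python3 - <<'E'
from mv import *
R=rel([.577,-.047,.06]);cv2.imwrite("pics/w10.png",get_image("wrist"))
E
```

```text
t 10.1667 [0.5803 0.157  0.096 ] F mean [-0.1531  0.0477  0.0817] sd [0.185  0.0626 0.7464]
dot top px [334.6333 195.3667]
t 10.1667 pos [0.5803 0.157  0.096 ] F [-0.3173  0.071  -0.0039] w 0.0014722496717911363 q [ 0.2455  0.4719  1.6895 -0.001   0.9812  0.2403]
tool axes (cols)
 [[-0.0058  1.     -0.0008]
 [ 1.      0.0058 -0.0011]
 [-0.0011 -0.0008 -1.    ]]
delta in tool axes mm [-203.911    -4.4222   36.1873]
```

View pics/t10.png

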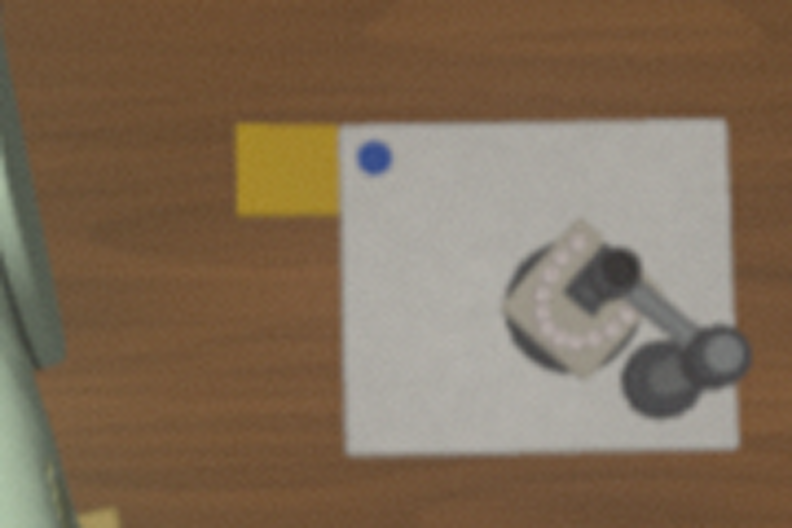

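View pics/s10.png

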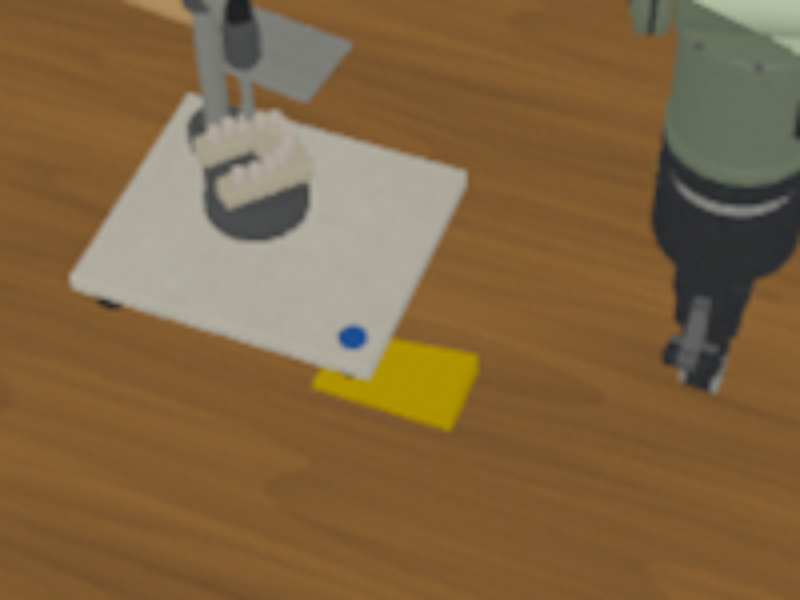

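View pics/w10.png

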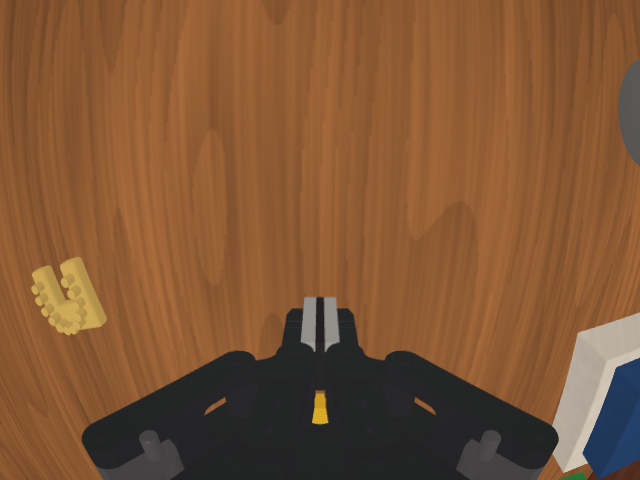

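The back of the wedge shows at top-view zoom (236, 124–215), lined up with the dot. The plate is unmoved and level. Next I'll go over the dot with the fingers shut.

>>> step_arm:
  targets:
    - {"dx":-29,"dy":-4,"dz":0,"rx":0,"ry":0,"rz":0,"grip":0}
    - {"dx":-29,"dy":0,"dz":0,"rx":0,"ry":0,"rz":0,"grip":0}
    - {"dx":-29,"dy":0,"dz":0,"rx":0,"ry":0,"rz":0,"grip":0}
    - {"dx":-29,"dy":0,"dz":0,"rx":0,"ry":0,"rz":0,"grip":0}
    - {"dx":-29,"dy":0,"dz":0,"rx":0,"ry":0,"rz":0,"grip":0}
    - {"dx":-29,"dy":0,"dz":0,"rx":0,"ry":0,"rz":0,"grip":0}
    - {"dx":-20,"dy":0,"dz":0,"rx":0,"ry":0,"rz":0,"grip":0}
    - {"dx":-10,"dy":0,"dz":20,"rx":0,"ry":0,"rz":0,"grip":0}
    - {"dx":0,"dy":0,"dz":20,"rx":0,"ry":0,"rz":0,"grip":0}
    - {"dx":0,"dy":0,"dz":12,"rx":0,"ry":0,"rz":0,"grip":0}
    - {"dx":0,"dy":0,"dz":0,"rx":0,"ry":0,"rz":0,"grip":0}

```text
t: 11.13
position: [0.5752, -0.0482, 0.0416]
tool_rot: [-2.215, -2.221, 0.006]
ft_force: [-0.4, 0.6, -0.7]
gripper_width: -0.003
```

```bash
python3 look.py 11 4
python3 - <<'E'
from mv import *
R=rel([.577,-.048,.034])
E
```

```text
t 11.3333 [ 0.5784 -0.047   0.0453] F mean [-0.4713 -0.2089  0.2262] sd [0.3381 0.756  0.3124]
t 11.3333 pos [ 0.5784 -0.047   0.0453] F [-0.2283  0.8001  0.5855] w 0.0014477445074250826 q [-0.1008  0.5015  1.7953 -0.0001  0.843  -0.1056]
tool axes (cols)
 [[-0.0048  1.      0.0018]
 [ 1.      0.0048 -0.0002]
 [-0.0002  0.0018 -1.    ]]
delta in tool axes mm [-1.0092 -1.4274 11.2627]Traceback (most recent call last):
  File "look.py", line 10, in <module>
    d,c=comp(cv2.inRange(h,(105,120,60),(130,255,255)),(325,185,350,210));print("dot top px",c)
        ~~~~^^^^^^^^^^^^^^^^^^^^^^^^^^^^^^^^^^^^^^^^^^^^^^^^^^^^^^^^^^^^^
  File "h.py", line 11, in comp
    n,l,s,c=cv2.connectedComponentsWithStats(k);i=1+np.argmax(s[1:,4]);return (l==i).astype(np.uint8),c[i]
                                                    ~~~~~~~~~^^^^^^^^^
    return _wrapfunc(a, 'argmax', axis=axis, out=out, **kwds)
    return bound(*args, **kwds)
ValueError: attempt to get argmax of an empty sequence
```

View pics/s11.png

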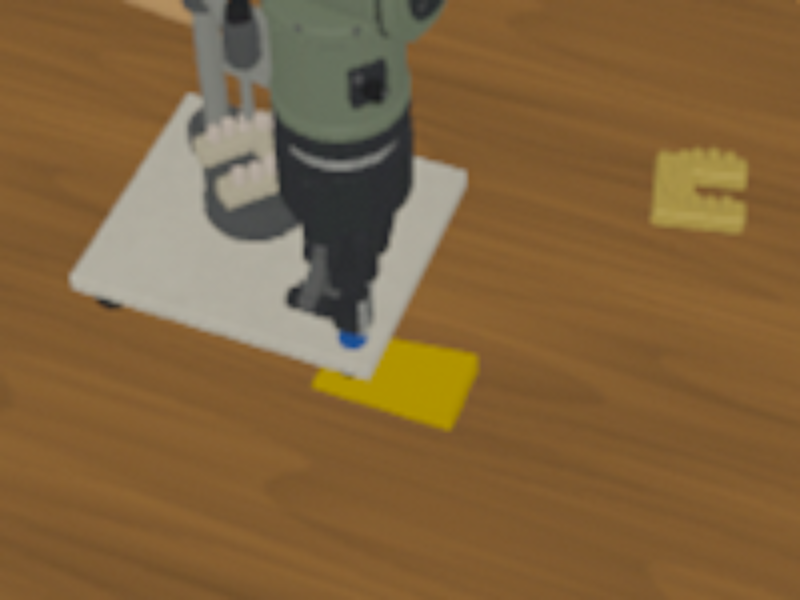

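The fingers are right over the dot, about 13 mm above it. I'll press down now.

>>> step_arm:
  targets:
    - {"dx":0,"dy":0,"dz":4,"rx":0,"ry":0,"rz":0,"grip":0}
    - {"dx":0,"dy":0,"dz":3,"rx":0,"ry":0,"rz":0,"grip":0}
    - {"dx":0,"dy":0,"dz":2,"rx":0,"ry":0,"rz":0,"grip":0}
    - {"dx":0,"dy":0,"dz":1,"rx":0,"ry":0,"rz":0,"grip":0}
    - {"dx":0,"dy":0,"dz":1,"rx":0,"ry":0,"rz":0,"grip":0}
    - {"dx":0,"dy":0,"dz":1,"rx":0,"ry":0,"rz":0,"grip":0}
    - {"dx":0,"dy":0,"dz":0,"rx":0,"ry":0,"rz":0,"grip":0}

```text
t: 11.92
position: [0.5778, -0.0463, 0.0322]
tool_rot: [-2.215, -2.228, -0.0]
ft_force: [-0.3, -0.2, 0.3]
gripper_width: 0.001
```

>>> step_arm:
  targets:
    - {"dx":0,"dy":0,"dz":0.5,"rx":0,"ry":0,"rz":0,"grip":0}
    - {"dx":0,"dy":0,"dz":0.5,"rx":0,"ry":0,"rz":0,"grip":0}
    - {"dx":0,"dy":0,"dz":0,"rx":0,"ry":0,"rz":0,"grip":0}

```text
t: 12.17
position: [0.5779, -0.0464, 0.032]
tool_rot: [2.215, 2.227, 0.001]
ft_force: [-1.2, 1.2, 4.9]
gripper_width: -0.005
```

>>> step_arm:
  targets:
    - {"dx":0,"dy":0,"dz":0.5,"rx":0,"ry":0,"rz":0,"grip":0}
    - {"dx":0,"dy":0,"dz":0,"rx":0,"ry":0,"rz":0,"grip":0}
    - {"dx":0,"dy":0,"dz":0,"rx":0,"ry":0,"rz":0,"grip":0}
    - {"dx":0,"dy":0,"dz":0,"rx":0,"ry":0,"rz":0,"grip":0}

```text
t: 12.5
position: [0.5779, -0.0464, 0.0319]
tool_rot: [2.215, 2.227, 0.001]
ft_force: [-3.0, -0.0, 7.9]
gripper_width: 0.001
```

```bash
python3 look.py 12 8 2>/dev/null
```

```text
t 12.9 [ 0.5779 -0.0464  0.0319] F mean [-1.784   0.5416  7.6784] sd [0.5364 0.2923 0.3322]
```

View pics/s12.png

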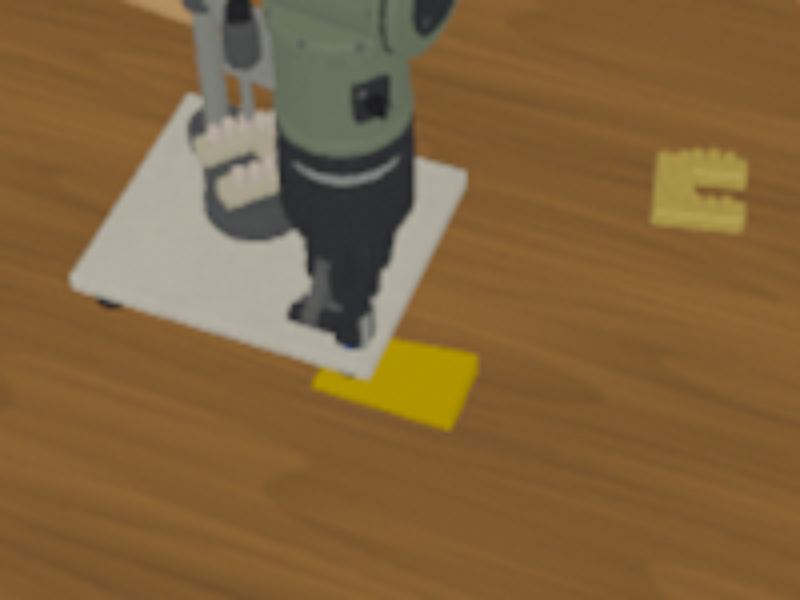

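The fingers pressed with 7.7 N and the corner held at 31.9 mm, so it isn't giving. I'll lift straight off and retreat.

>>> step_arm:
  targets:
    - {"dx":0,"dy":0,"dz":-1,"rx":0,"ry":0,"rz":0,"grip":0}
    - {"dx":0,"dy":0,"dz":-5,"rx":0,"ry":0,"rz":0,"grip":0}
    - {"dx":0,"dy":0,"dz":-20,"rx":0,"ry":0,"rz":0,"grip":0}
    - {"dx":0,"dy":0,"dz":-30,"rx":0,"ry":0,"rz":0,"grip":0}
    - {"dx":30,"dy":0,"dz":-30,"rx":0,"ry":0,"rz":0,"grip":0}
    - {"dx":35,"dy":0,"dz":0,"rx":0,"ry":0,"rz":0,"grip":0}
    - {"dx":35,"dy":0,"dz":0,"rx":0,"ry":0,"rz":0,"grip":0}
    - {"dx":35,"dy":0,"dz":0,"rx":0,"ry":0,"rz":0,"grip":0}
    - {"dx":35,"dy":0,"dz":0,"rx":0,"ry":0,"rz":0,"grip":0}
    - {"dx":35,"dy":0,"dz":0,"rx":0,"ry":0,"rz":0,"grip":0}
    - {"dx":0,"dy":0,"dz":0,"rx":0,"ry":0,"rz":0,"grip":0}
    - {"dx":0,"dy":0,"dz":0,"rx":0,"ry":0,"rz":0,"grip":0}

```text
t: 13.9
position: [0.5764, 0.1597, 0.1162]
tool_rot: [2.212, 2.231, -0.0]
ft_force: [-0.6, -0.2, -0.2]
gripper_width: -0.004
```

```bash
python3 look.py 13 4; python3 -c "
import cv2,numpy as np
for k in 'ts':
  a=cv2.imread(f'pics/{k}10.png').astype(int);b=cv2.imread(f'pics/{k}13.png').astype(int)
  print(k,np.abs(a-b)[100:460,220:560].mean())"
```

```text
t 14.1 [0.5767 0.1568 0.1163] F mean [0.2188 0.1609 0.0209] sd [0.3794 0.6441 0.8742]
dot top px [334.6897 195.4483]
t 1.3964433551198256
s 0.4220860566448802
```

View pics/t13.png

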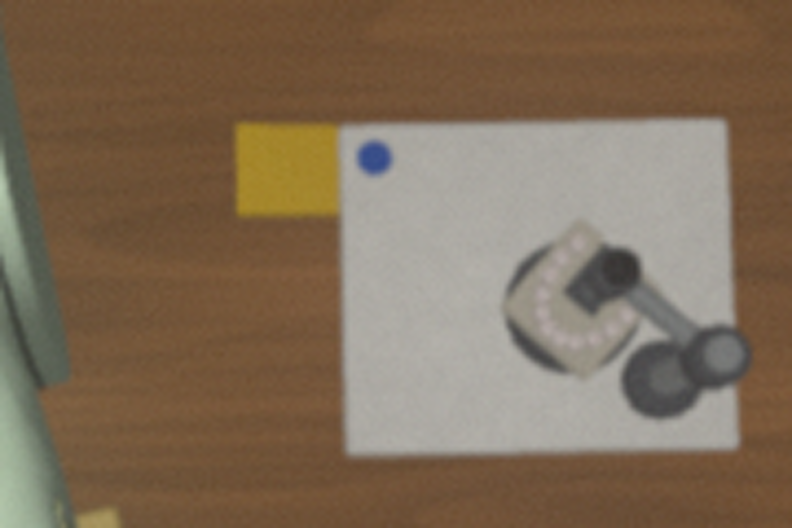

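View pics/s13.png

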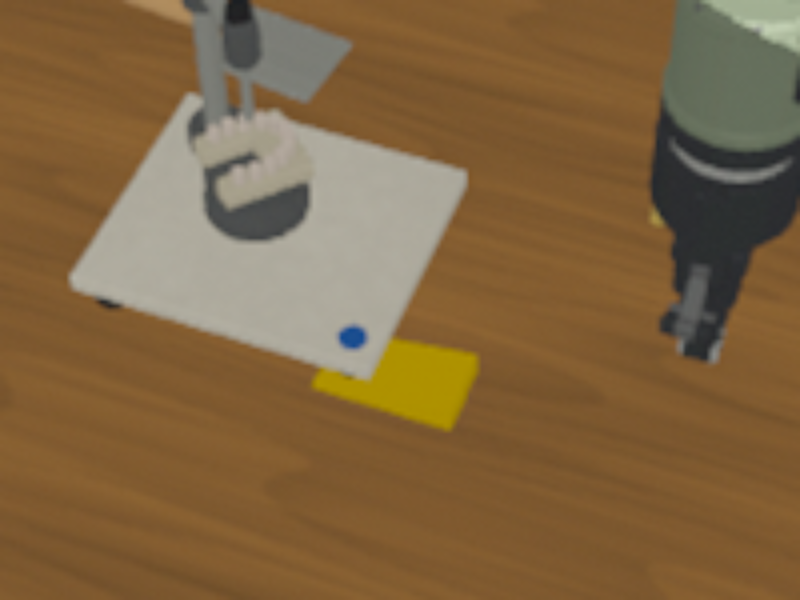

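The wedge and surveyor haven't moved since the press, and the arm touches nothing. I'll hand the job in.

```bash
python3 -c "
from rig import *
print(job_done())"
```

```text
the job is handed in; nothing more can be done
None
```

I pushed the yellow wedge thin end first under the short foot, square to the surveyor and centred on the foot. I stopped when the push stiffened from under 1 N to about 4.9 N.

With the fingers shut I then pressed on the blue dot for about 0.7 s. The force averaged 7.7 N and the corner stayed at 31.9 mm, so it no longer gives.

- **Last pictures:** the surveyor is where it started (the dot is within about 0.2 px), and the wedge did not move between before and after the press. The arm was clear and the wrist force was about zero when I handed in.
- **Disagreements:** the wrist camera placed things about 4 px off the top-camera estimate, but the offset was the same for wedge and surveyor, so it did not matter. During the final push the dot seemed to shift 0.8 px, and it was back once the arm had withdrawn.
- **Not measured directly:** I had no sensor for the force between wedge and foot. I judged it only from the push and press forces, and I judged level from the pictures and the corner height.

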